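Fit the U-bolt over the tube and through its strap plate

TASK

Draw the U-bolt out of its sloped stand, pass its two legs astride the horizontal tube of the pipe support and down through both holes of the strap plate under the tube, and seat it fully home so that its crown rests on the tube. The strap plate is clamped somewhere along the tube, so feel for the holes without pressing hard, let go of the U-bolt at the end, and leave the tape measure, the bearing and the nut on the bench where they are.

Things in the scene. Friction and masses are not known exactly. Their poses are not given: they have to be found in the camera images.
- u_bolt: Loose steel U-bolt, about 0.12 kg, legs in the stand at first, leaning 30-35 deg in its x-z plane. Origin: middle of the underside of its crown; z away from the leg tips, x along the crown, y across it. Crown: straight flat-faced bar 54 (x) x 12 (y) x 14 mm (z 0 to +14), pinched across y. Legs: 8 mm round, at x = +-23 mm, 38 mm gap, 62 mm down from the origin. Same either way round.
- leg_tips (a point): Point midway between the U-bolt's two leg tips, 62 mm below its origin on its own -z axis; the last 4 mm of each leg taper to 4.4 mm diameter. Axes as the U-bolt's.
- stand: Fixed stand, base 90 x 50 mm; origin: centre of its underside on the bench, z up. Its block's 76 x 36 mm top face leans 30 deg to its own -x, with two holes 11 mm across, 26 mm deep, square to the face. The U-bolt stands in them, crown underside 36 mm off the face; draw it out along its legs.
- fixture: Fixed pipe support, base 100 (x) x 200 (y) x 10 mm. Origin: centre of its underside on the bench; y along the tube, z up. Two rails under the strap plate have inner faces at x = +-33 mm; the space between them is free from the plate down to the base's top at z = 10 mm.
- tube_top (a point): Top line of the support's horizontal tube at mid-length, 85 mm above the bench (tube 30 mm diameter along the support's y, axis 70 mm high). Blocks 50 (x) x 22 (y) mm, 100 mm high with screw heads, hold it at y = +-85 mm. Home: U-bolt's origin at this height; it hangs upright by itself when let go.
- plate_level (a point): Point of the support's frame at the strap plate's top face, 54 mm above the bench, under mid-tube. The plate, 86 (x) x 56 (y) x 8 mm, is clamped (does not give) with its middle unmeasured, -10 to +10 mm from here along y. Its holes, through, lie on its middle line at x = +-23 mm: 14 mm (x) by 11 mm (y). Leg tips on the solid plate: U-bolt's origin 116 mm up.
- tape_measure: Bystander: yellow and black tape measure, 58 x 74 x 35 mm, lying on the bench. Origin: centre of its underside.
- bearing1: Bystander: steel ball bearing, 40 mm across, 14 mm high, lying flat on the bench. Origin: centre of its underside.
- nut_m20: Bystander: steel hexagon nut, 33 mm across, 16 mm high, lying flat on the bench. Origin: centre of its underside.
Things that resemble listed ones, but are neither listed nor needed, are in the scene too. Of the things shaped like the u_bolt, the steel one is meant.

How it is judged:
On the way, in this order (a step that is already met when the one before it is completed fails the run):
1. the U-bolt is clear of its stand and turned upright, legs down (height (world z) of u_bolt above 0.125 m and angle between u_bolt's own z axis and vertical below 0.2 rad), for 0.1 s.
2. both legs are through the strap plate, astride the tube (z of u_bolt in the frame of fixture below 0.105 m and x of u_bolt in the frame of fixture between -0.008 and 0.008 m and y of u_bolt in the frame of fixture between -0.016 and 0.016 m and angle between u_bolt's own z axis and vertical below 0.2 rad), for 0.1 s.
At the end, for the whole second after the job is handed in: U-bolt astride the tube, both legs through the strap plate: crown underside within 2.5 mm of the tube's top, within 8 mm of centre across the tube and 16 mm of the support's middle along it, upright within 0.15 rad, square to the tube within 0.2 rad, released and at rest (z of u_bolt in the frame of fixture between 0.082 and 0.0875 m and x of u_bolt in the frame of fixture between -0.008 and 0.008 m and y of u_bolt in the frame of fixture between -0.016 and 0.016 m and angle between u_bolt's own z axis and vertical below 0.15 rad and angle between the x axis of u_bolt and the x axis of fixture, either way round below 0.2 rad and linear speed of u_bolt below 0.02 m/s); the robot touches nothing.
It fails at once if the U-bolt was pressed or knocked against the pipe support with more than 60 N (contact force between u_bolt and fixture above 60 N).
It fails at once if the tape measure was moved more than 3 cm (distance of tape_measure from where it was at the start of the episode above 0.03 m).
It fails at once if the bearing was moved more than 3 cm (distance of bearing1 from where it was at the start of the episode above 0.03 m).
It fails at once if the nut was moved more than 3 cm (distance of nut_m20 from where it was at the start of the episode above 0.03 m).
It also fails if it takes over 53 s, if anything falls off the work surface, if the arm or the gripper's body presses on something with over 40 N, if the wrist force passes 120 N, or if a joint passes its speed limit or range.

ROBOT

A 7-joint arm with a two-finger parallel gripper is mounted at the origin on a cart in front of the work surface, level with it; the furniture and walls round the work are solid. World frame = base frame: x ahead of the robot, y to its left, z up, the work surface at z = 0. Lengths are in m, angles in rad, forces in N, time in s.
With the tool pointing down it reaches from about 0.4 to 0.85 m from the base axis. Payload 10.4 kg.
Tool frame: the origin (TCP) lies on the centre line of the jaws, within the pads' length; the fingertips stand 14 mm ahead of it and the grasp point (between the pads) lies 5 mm behind it (manip.tip_reach is the distance from the TCP to the fingertips, in m); z points along the fingers, y is the line along which they close (so a half turn about z gives the same grasp; the last joint's range is limited). The gripper opens to 85 mm and grips with 20 to 120 N. Pads are 22 mm wide; open, the fingers measure 114 mm over their backs; the gripper's body (76 mm by 85 mm) begins 54 mm behind the grasp point. The pads swing forward as they close: fully open they stand 13 mm farther back than shut.
Start: joints at [1.196, 0.332, -0.065, 1.46, 0.022, 1.35, -0.088], TCP at [0.215, -0.587, 0.245] pointing down, gripper open.
Joint ranges: [-2.6, 2.6], [-0.5, 2.12], [-1.47, 1.34], [0.16, 2.42], [-1.27, 4.41], [0.06, 2.06], [-2.6, 2.6]. Speed limits (rad/s): [2.22, 2.22, 2.79, 2.79, 3.14, 3.14, 3.14].

INTERFACE

Orientations are given as a unit quaternion [x, y, z, w].
In Python, from workcell import manip gives the robot as it stands.
- The arm moves only by the shell command python3 -m pendant 'ROWS' [FORCE]. ROWS is JSON, a list of rows, each a list of 7 numbers: the shift along the tool's x, y, z in units of 50 mm (1.0 is 50 mm), then the turn, a rotation vector about the tool's x, y, z in units of 8 degrees (1.0 is 8 degrees), then the opening, from -1 (shut) to 1 (fully open), so that 0 is half open. In form: [[dx, dy, dz, ax, ay, az, jaw], ...]. A call has exactly 10 rows; each row is the pose to reach, as a shift and turn from the pose commanded when the call began, along the tool's axes at that moment; what a row does not reach only later rows make up. A row lasts 1/8 s, in which the tool goes at most 62.5 mm and 10.7 degrees, less where a joint would pass 70% of its speed; a pose out of reach is approached as far as the arm can. A call with a gripper value outside its range is refused whole. The fingers move at their own pace and stop on an object; FORCE is the grip in N (left out, the last holds). Time passes only in rows, so rows that repeat a pose let the fingers close, or fill a call up. It gives the time, the measured TCP pose, the force, the opening and the grip force at its end, in the units of the state.
- manip.get_obs(): the state, without advancing time (a new reading comes with each control period).
- manip.camera(name): name is "scene" or "top"; returns (picture, depth): 480x640x3 uint8, red, green, blue; 480x640 float32, m along the optical axis (not along the pixel's ray), 0 where there is no reading.
- manip.get_calibration(name): a dict with "fx", "fy", "cx", "cy" (pixels), "xyz" and "orientation" of the camera in the world. Camera axes: x right, y up, looking along -z (the intrinsics and any distortion apply to the point x, -y, -z); pixel columns grow to the right and rows downward; lengths in m; the calibration is good to about 2 mm. A picture is of the moment at which its call begins. get_calibration takes no time and is no camera call.
- manip.hand_in(): hands the job in; it is judged then, once.
Trained networks look in the newest picture that a camera, given by its name, has taken for a name from the list of things; names that differ only in an ending like _2 or _b are one class to them, and where a whole thing is asked for, a point or a joint stands for the part that bears it (a point fixed in the world has none). Each returns a list of dicts, best first, with "p" (0 to 1); they miss things now and then, are a little off and sometimes report something else, mostly with a low value. They report only what shows in the picture. A call takes as long as a camera call. They do not tell look-alikes from the thing itself.
- manip.find_in(thing, camera): "box" ([left, top, right, bottom] in pixels, round what is visible of it).
- manip.trace(thing, camera): "pixels" (480x640 bool, what is visible of it) and "box" ([left, top, right, bottom] in pixels, round what is visible of it).
- manip.tip_of(thing, camera): "pixel" ([column, row] in pixels: a listed point, or the origin of a listed thing).
The state is a dict: "clock": time; "joint_pos": joint angles; "joint_velocities": joint speeds; "tau": joint torques, N m; "position": TCP position; "ee_rot": TCP orientation; "ft_force": force on the tool from outside, world axes, zero at the start; "torque": the same for the moment, N m; "grip_width": opening from 0.0 (shut) to 1.0 (fully open); "grasp_force": force on a finger pad.
Only numpy, scipy, OpenCV 4.12 (cv2) and the standard library are available. Lean on these libraries where they do the work, as an engineer would, in place of code of your own. Each camera call takes 0.05 s, during which the arm holds its last target. There are 200 camera calls.

## Working session

There is one attempt and no reset: what is moved stays moved. The work goes in short steps, Python scripts to look and compute and a shell command to move; the robot and the scene stay as the last step left them, time stands still between calls to the robot, and variables do not carry over. Pictures are saved under pics/ and viewed, at most 10 in all, crops included, and the job is handed in when it is done.

```bash
mkdir -p pics; cat > h.py <<'E'
import numpy as np, cv2
from scipy.spatial.transform import Rotation as R
from workcell import manip
def px2w(cam,c,r,d):
    k=manip.get_calibration(cam); c=np.asarray(c,float); r=np.asarray(r,float)
    p=np.stack([(c-k['cx'])/k['fx']*d,-(r-k['cy'])/k['fy']*d,-d*np.ones_like(c)],-1)
    return p@R.from_quat(k['orientation']).as_matrix().T+np.array(k['xyz'])
def cloud(cam,depth):
    v,u=np.mgrid[0:480,0:640]; return px2w(cam,u,v,depth)
E
python3 - <<'E'
from h import *
ims=[]
for c in("scene","top"):
    im,d=manip.camera(c); np.savez(f'{c}.npz',im=im,d=d)
    cv2.imwrite(f'pics/{c}0.png',im[...,::-1]); print(c,manip.get_calibration(c))
    for t in("u_bolt","stand","fixture","tape_measure","bearing1","nut_m20"):
        print(t,[(np.round(x['box']).tolist(),round(x['p'],2)) for x in manip.find_in(t,c)][:4])
print(manip.get_obs())
E
```

```text
scene {'fx': 494.7507791118427, 'fy': 494.7507791118427, 'cx': 317.2125523945007, 'cy': 246.2254605204526, 'xyz': array([0.11993004, 0.70163911, 0.47407755]), 'orientation': array([-0.16552901,  0.48904738,  0.81849622, -0.25198561])}
u_bolt [([211.0, 328.0, 262.0, 365.0], 0.87), ([259.0, 243.0, 296.0, 286.0], 0.58)]
stand [([236.0, 257.0, 292.0, 310.0], 0.67)]
fixture [([331.0, 181.0, 402.0, 266.0], 0.58)]
tape_measure [([191.0, 257.0, 231.0, 293.0], 0.71)]
bearing1 [([151.0, 295.0, 176.0, 316.0], 0.64)]
nut_m20 [([349.0, 350.0, 375.0, 371.0], 0.97)]
top {'fx': 541.194785395548, 'fy': 541.194785395548, 'cx': 327.98232724293075, 'cy': 236.16876823479842, 'xyz': array([0.42611032, 0.09054616, 1.27336094]), 'orientation': array([ 0.03477873, -0.03777292, -0.70224084,  0.71008552])}
u_bolt [([215.0, 218.0, 253.0, 254.0], 0.82), ([281.0, 206.0, 286.0, 241.0], 0.53)]
stand [([277.0, 197.0, 296.0, 230.0], 0.93)]
fixture [([362.0, 204.0, 458.0, 262.0], 0.66), ([284.0, 207.0, 288.0, 240.0], 0.44)]
tape_measure [([271.0, 148.0, 305.0, 182.0], 0.85)]
bearing1 [([362.0, 204.0, 456.0, 264.0], 0.63), ([234.0, 154.0, 251.0, 170.0], 0.51)]
nut_m20 [([256.0, 300.0, 271.0, 314.0], 0.42)]
{'clock': 0.7, 'joint_pos': array([ 1.19643456,  0.33215651, -0.06471221,  1.46009433,  0.02159718,
        1.34994256, -0.08848418]), 'joint_velocities': array([-0.00011359,  0.0020093 , -0.00136368, -0.00183021,  0.00080943,
       -0.00138418,  0.00167578]), 'tau': array([-8.49246790e-04, -6.25111556e+01,  4.85352566e-02, -3.91780794e+01,
        1.64584414e-02,  1.70939256e-03, -2.05550708e-05]), 'position': array([ 0.21537153, -0.58672878,  0.24536744]), 'ee_rot': array([9.84570174e-01, 1.74990201e-01, 1.97739329e-05, 4.36126690e-05]), 'ft_force': array([ 0.05362386, -0.72401121, -0.24829256]), 'torque': array([ 0.00318762,  0.05351541, -0.02185451]), 'grasp_force': 0.0, 'grip_width': 0.9986497331967694}
```

View pics/scene0.png

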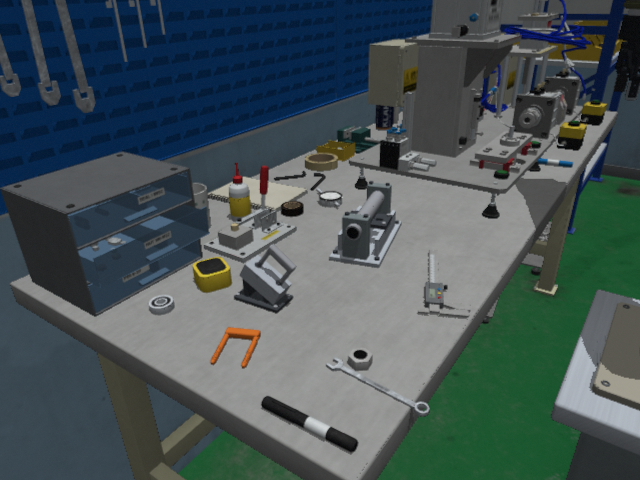

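View pics/top0.png

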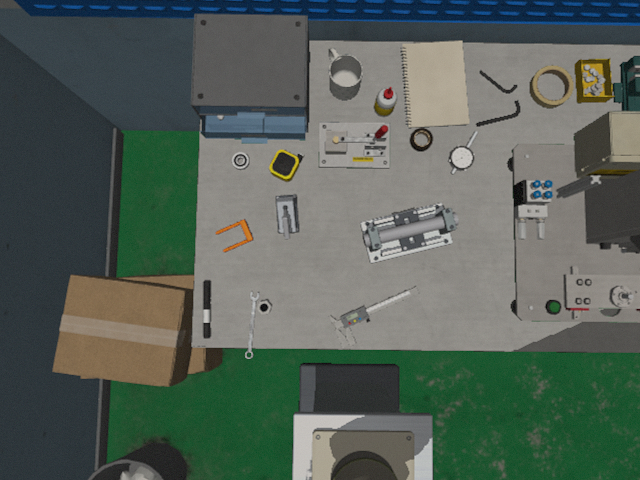

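Candidates for the U-bolt are the orange one lying flat (top 235,236; scene 237,345) and the steel one in the sloped stand (top 285,218; scene 278,268). I choose the steel one, and check it in a close crop.

```bash
python3 - <<'E'
from h import *
S=np.load('scene.npz');T=np.load('top.npz')
a=cv2.resize(S['im'][230:320,220:310],(400,400),interpolation=cv2.INTER_CUBIC)
b=cv2.resize(T['im'][185:245,255:315],(400,400),interpolation=cv2.INTER_CUBIC)
cv2.imwrite('pics/crop1.png',np.hstack([a,b])[...,::-1])
a=cv2.resize(S['im'][170:270,320:420],(400,400),interpolation=cv2.INTER_CUBIC)
b=cv2.resize(T['im'][180:280,355:465],(400,400),interpolation=cv2.INTER_CUBIC)
cv2.imwrite('pics/crop2.png',np.hstack([a,b])[...,::-1])
P=cloud('top',T['d']); 
sub=P[190:240,268:305]; print('stand z map (mm)'); 
for r in range(196,242,2): print(r,' '.join('%3d'%(1000*z) for z in P[r,272:302,2]))
print(P[215,286],P[233,410])
# fixture
Q=cloud('scene',S['d'])
for n,C in(('top',P),('scene',Q)):
    F=C.reshape(-1,3)
    for lo,hi in((.068,.09),(.09,.108)):
        m=(F[:,2]>lo)&(F[:,2]<hi)&(F[:,0]>.3)&(F[:,0]<.55)&(F[:,1]>-.25)&(F[:,1]<.03)
        G=F[m]; print(n,lo,m.sum(),G.mean(0),G.min(0),G.max(0))
        if m.sum()>5: print(cv2.minAreaRect(G[:,:2].astype(np.float32)*1000))
    m=(F[:,2]>.03)&(F[:,2]<.2)&(F[:,0]>.35)&(F[:,0]<.6)&(F[:,1]>.1)&(F[:,1]<.27)
    G=F[m]; print('stand',n,m.sum(),G.mean(0),G.min(0),G.max(0))
E
```

```text
stand z map (mm)
196   2  -3  -3   7   3   5   4   6   4   3   5   4   3   2   6   3   3   6   4   7   1   9   7   0   2  -1   0  -2  -4  -5
198  -4  -6   0   5   9  48  43  49  51  52  50  51  52  50  53  53  54  50  54  53  53   2   5   6  -6  -1  -1  -4   2   0
200  -2  -2   0   4   4  60  58  64  62  61  62  66  60  62  64  65  67  64  64  67  55  -2   1   3   3  -6  -3   0  -5   1
202  -1  -3   0  -2  72  70  70  73  74  72  68  64  71  72  71  71  70  71  68  68  63   2   7   4   4  -2   0  -6   0  -1
204  -4  -3  -1  -4   7  71  73  71  67  67  66  69  70  69  67  65  67  68  67  68  68   7  -1   5   5  -1  -5  -1  -4   2
206  -4   1  -1   0   2  68  66  67  65  67  62  58  62  59  58  67  66  66  66  66  66   6   7   0   6  -3  -2   0   2  -2
208  -4  -2  -9   0   6  63  59  64  62  64  59  69  69  73  64  61  59  60  64  68  61  38   4   6   4  -8  -3   0  -2   0
210  -1   0  -7  -1   7  60  63  59  63  59  60  77  80  78  74  59  60  61  61  61  61  45   9   4   5  -8  -4   0   3  -6
212   0  -1   0  -1   6  56  58  59  54  60  60  81  86 1273  80  57  57  56  57  60  57  5
[... 2306 characters left out ...]
tand top 323 [0.57631261 0.18067159 0.0663064 ] [0.54348647 0.16407621 0.03168986] [0.5995738  0.20057048 0.11166724]
scene 0.068 278 [ 0.53482916 -0.009275    0.07886523] [ 0.52046585 -0.08362179  0.06806965] [0.54989514 0.00949092 0.08997967]
((535.139404296875, -37.1229133605957), (29.14990997314453, 93.11260223388672), 0.2366965115070343)
scene 0.09 129 [ 0.53480273 -0.01451882  0.09491042] [ 0.52107688 -0.03203029  0.09004236] [ 0.54993667 -0.00158932  0.10164158]
((537.6666870117188, -17.010656356811523), (31.518949508666992, 22.850467681884766), 16.454992294311523)
stand scene 1001 [0.57603056 0.18495234 0.06404758] [0.54316325 0.1598692  0.03008836] [0.59997416 0.20188584 0.11225752]
```

View pics/crop1.png

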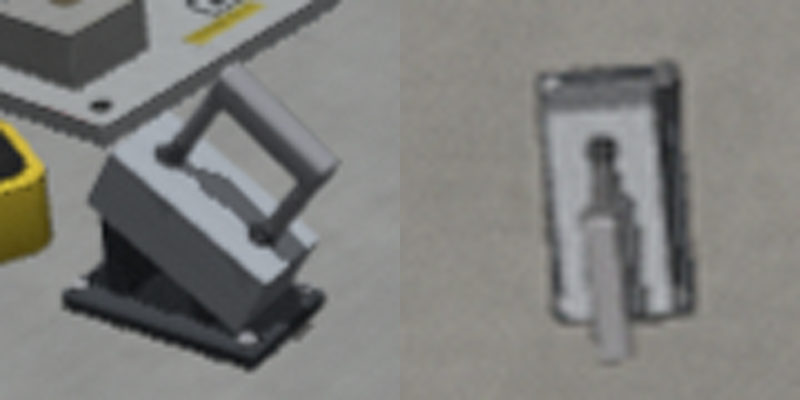

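View pics/crop2.png

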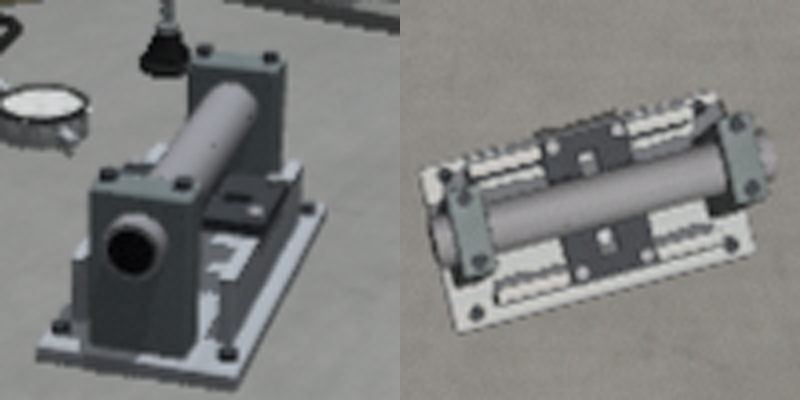

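Crop 1 confirms the steel U-bolt in the stand, with its crown sloping down towards the robot. Crop 2 shows the dark strap plate with both holes visible at about top pixels (407,220) and (411,239). Next I fit the poses.

```bash
cat > fit.py <<'E'
from h import *
from scipy.optimize import least_squares
S=np.load('scene.npz');T=np.load('top.npz')
P=cloud('top',T['d']);Q=cloud('scene',S['d'])
def tube(C):
    F=C.reshape(-1,3); m=(F[:,2]>.072)&(F[:,2]<.095)&(np.hypot(F[:,0]-.558,F[:,1]+.095)<.06)
    G=F[m]
    def res(p):  # lateral offset, angle, z, about (.558,-.095)
        n=np.array([np.cos(p[1]),np.sin(p[1])]); l=(G[:,:2]-[.558,-.095])@n-p[0]
        return np.hypot(l,G[:,2]-p[2])-.015
    s=least_squares(res,[0,.2,.07],loss='soft_l1',f_scale=.003); return s.x,m.sum(),np.std(s.fun)
for n,C in(('top',P),('scene',Q)):
    p,k,sd=tube(C); a=p[1]; ex=np.array([np.cos(a),np.sin(a)]); ey=np.array([-ex[1],ex[0]])
    print(n,'tube',p,np.degrees(a),k,sd)
    F=C.reshape(-1,3); L=np.c_[(F[:,:2]-[.558,-.095])@np.c_[ex,ey],F[:,2]]
    L[:,0]-=p[0]
    near=(abs(L[:,0])<.08)&(abs(L[:,1])<.15)
    m=near&(abs(L[:,0])<.024)&(L[:,2]>.088)&(L[:,2]<.106)
    B=L[m]; 
    for sgn in(1,-1):
        b=B[B[:,1]*sgn>.04]; 
        if len(b): print(' block',sgn,len(b),np.percentile(b[:,:2],[3,50,97],axis=0).round(4).tolist())
    m=near&(L[:,2]>.046)&(L[:,2]<.062)&(abs(L[:,0])>.018)&(abs(L[:,0])<.043)
    im=(T if n=='top' else S)['im'].reshape(-1,3)
    m&=im.max(1)<95
    b=L[m]; print(' plate',len(b),np.percentile(b[:,:2],[2,50,98],axis=0).round(4).tolist())
    base=near&(L[:,2]>.004)&(L[:,2]<.017); b=L[base]; print(' base',len(b),np.percentile(b[:,:2],[1,50,99],axis=0).round(4).tolist())
    if n=='top':
        print('origin axis',np.array([.558,-.095])+p[0]*ex)
        for u,v in((406.7,220),(411.4,239.3)):
            w=px2w('top',u,v,1.22); k=np.array(manip.get_calibration('top')['xyz']); w=k+(w-k)*((.054-k[2])/(w[2]-k[2]))
            d=w[:2]-[.558,-.095]-p[0]*ex; print(' hole',w,d@ex,d@ey)
# u-bolt crown
def crown(cam,C,box):
    F=C.reshape(-1,3)
    # stand face plane cuts; crown is >30mm above the face
    m=(abs(F[:,0]-.565)<.06)&(abs(F[:,1]-.18)<.035)&(F[:,2]>.05)&(F[:,2]<.125)
    m&=(F[:,2]-.05)-np.tan(np.radians(32))*(F[:,0]-.578)>.026
    return F[m]
for n,C in(('top',P),('scene',Q)):
    G=crown(n,C,0)
    def sd(p):
        o=p[:3]; r=R.from_euler('zy',[p[3],p[4]]); q=r.inv().apply(G-o)-[0,0,.007]
        d=abs(q)-[.027,.006,.007]; return np.linalg.norm(np.maximum(d,0),axis=1)+np.minimum(d.max(1),0)
    best=min((least_squares(sd,[G[:,0].mean(),G[:,1].mean(),G[:,2].mean()-.01,y,-.56],loss='soft_l1',f_scale=.003) for y in(-.1,0,.1)),key=lambda s:s.cost)
    print(n,'crown',len(G),best.x.round(4),np.degrees(best.x[3:]),np.std(best.fun)); 
# obstacles
for n,C in(('top',P),('scene',Q)):
    F=C.reshape(-1,3); F=F[(F[:,2]<.8)]
    for x0 in np.arange(.2,.75,.1):
        print(n,'x%.1f'%x0,[int(1000*np.percentile(g,99)) if len(g:=F[(F[:,0]>=x0)&(F[:,0]<x0+.1)&(F[:,1]>=y)&(F[:,1]<y+.1)][:,2])>5 else None for y in np.arange(-.7,.4,.1)])
E
python3 fit.py
```

```text
top tube [0.00858469 0.25384081 0.06745923] 14.544006818808997 640 0.001947808808746626
 block 1 219 [[-0.0225, 0.0705], [-0.0, 0.0815], [0.0217, 0.0913]]
 block -1 215 [[-0.0223, -0.0992], [-0.0001, -0.0877], [0.0229, -0.0781]]
 plate 408 [[-0.0402, -0.0784], [0.0187, -0.0076], [0.0412, 0.0219]]
 base 1241 [[-0.0501, -0.102], [-0.0202, 0.0101], [0.05, 0.0957]]
origin axis [ 0.5663096  -0.09284418]
 hole [ 0.59073163 -0.09250342  0.054     ] 0.023725002686085708 -0.005803100198812247
 hole [ 0.54676071 -0.10297908  0.054     ] -0.021467551795292993 -0.004900943242759259
scene tube [0.00960201 0.25308575 0.07051743] 14.50074510673587 298 0.000711213623801754
 block 1 225 [[-0.0231, 0.072], [-0.0013, 0.0863], [0.0212, 0.0915]]
 block -1 161 [[-0.0229, -0.0971], [-0.0003, -0.0828], [0.0214, -0.0781]]
 plate 297 [[-0.0425, -0.0928], [-0.0249, 0.0016], [0.0347, 0.0909]]
 base 899 [[-0.0504, -0.094], [-0.0236, 0.0657], [0.0477, 0.0964]]
top crown 137 [ 0.5714  0.1813  0.0825  0.0061 -0.6067] [  0.34970893 -34.75985189] 0.0020274067363106286
scene crown 381 [ 0.5732  0.1789  0.0854  0.0693 -0.6146] [  3.96928903 -35.21560094] 0.0022198590998211394
top x0.2 [1, 2, 1, 1, 1, 2, 3, 0, 1, 8, 2]
top x0.3 [69, 114, 113, 82, 3, 3, 9, 14, 3, 16, 16]
top x0.4 [78, 157, 119, 80, 3, 6, 8, 3, 3, 6, 15]
top x0.5 [77, 188, 282, 102, 5, 95, 96, 80, 105, 12, 8]
top x0.6 [None, None, 344, 163, 2, 93, 52, 3, 73, 57, 3]
top x0.7 [None, 206, 344, 78, 20, 18, 142, 56, 117, 139, 117]
scene x0.2 [345, 430, 0, 1, 1, 1, 2, 1, 2, 8, 2]
scene x0.3 [108, 111, 111, 82, 2, 2, 12, 14, 2, 17, 17]
scene x0.4 [353, 353, 353, 80, 2, 9, 9, 2, 2, 15, 18]
scene x0.5 [426, 435, 396, 103, 2, 97, 98, 83, 107, 14, 9]
scene x0.6 [None, 436, 353, 164, 2, 99, 2, 2, 81, 66, 2]
scene x0.7 [None, 346, 345, 78, 22, 20, 144, 58, 120, 141, 120]
```

```bash
cat >> h.py <<'E'
def rows(goal,rot=None):
    "tool-frame deltas in row units from measured pose to goal TCP pose"
    o=manip.get_obs(); r0=R.from_quat(o['ee_rot']); rot=rot or r0
    d=r0.inv().apply(np.array(goal)-o['position'])/.05; a=np.degrees((r0.inv()*rot).as_rotvec())/8
    return np.r_[d,a].round(3).tolist()
def tool(ub): return ub*R.from_euler('x',np.pi)
E
python3 - <<'E'
from h import *
from scipy.optimize import least_squares
S=np.load('scene.npz');T=np.load('top.npz')
# rectified plate views
a=.2535; ex=np.array([np.cos(a),np.sin(a),0]);ey=np.array([-ex[1],ex[0],0])
out=[]
for cam,D,off,mid in(('top',T,.0086,-.0039),('scene',S,.0096,-.003)):
    k=manip.get_calibration(cam)
    O=np.array([.558,-.095,.054])+off*ex+mid*ey
    g=np.linspace(-.05,.05,400); X,Y=np.meshgrid(g,g)   # cols: fixture y, rows: -x
    W=O+Y[...,None]*-ex+X[...,None]*ey
    c=(W-np.array(k['xyz']))@R.from_quat(k['orientation']).as_matrix()
    u=(k['fx']*c[...,0]/-c[...,2]+k['cx']).astype(np.float32); v=(-k['fy']*c[...,1]/-c[...,2]+k['cy']).astype(np.float32)
    w=cv2.remap(D['im'],u,v,cv2.INTER_CUBIC)
    w=cv2.convertScaleAbs(w,alpha=1.3,beta=10)
    for t in range(-40,41,10): cv2.line(w,(int(200+t*4),0),(int(200+t*4),8 if t else 24),(255,255,0),1)
    out.append(w)
cv2.imwrite('pics/plate.png',np.hstack(out)[...,::-1])
A=[]
for cam,D in(('top',T),('scene',S)):
    C=cloud(cam,D['d']);F=C.reshape(-1,3)
    m=(abs(F[:,0]-.565)<.06)&(abs(F[:,1]-.18)<.035)&(F[:,2]<.125)&((F[:,2]-.05)-np.tan(np.radians(32))*(F[:,0]-.578)>.026)
    G=F[m]
    if cam=='top': G=G+[0,0,.0025]
    G=np.c_[G,np.full(len(G),len(A)>0)]; A.append(G)
G=np.vstack(A); w=np.where(G[:,3]>0,1,1.7)
def sd(p):
    q=R.from_euler('zy',p[3:5]).inv().apply(G[:,:3]-p[:3])-[0,0,.007]
    d=abs(q)-[.027,.006,.007]; return w*(np.linalg.norm(np.maximum(d,0),axis=1)+np.minimum(d.max(1),0))
s=least_squares(sd,[.572,.18,.085,.05,-.6],loss='soft_l1',f_scale=.002); print('crown',s.x.round(4),np.degrees(s.x[3:]))
ub=R.from_euler('zy',s.x[3:5]); z=ub.as_matrix()[:,2]
print('z',z,'pre',s.x[:3]+.08*z, 'grasp',s.x[:3]+.016*z)
print(rows([.30,-.30,.3]),rows(s.x[:3]+.08*z,tool(ub)))
E
```

```text
crown [ 0.5721  0.179   0.085   0.0745 -0.6207] [  4.26706012 -35.56223705]
z [-0.58158694  0.          0.81348425] pre [0.52553186 0.17904687 0.15006244] grasp [0.56275343 0.17904687 0.09799945]
[3.565, -4.8, -1.093, 0.0, 0.0, 0.0] [11.101, -12.24, 1.905, -0.943, 4.358, 1.922]
```

View pics/plate.png

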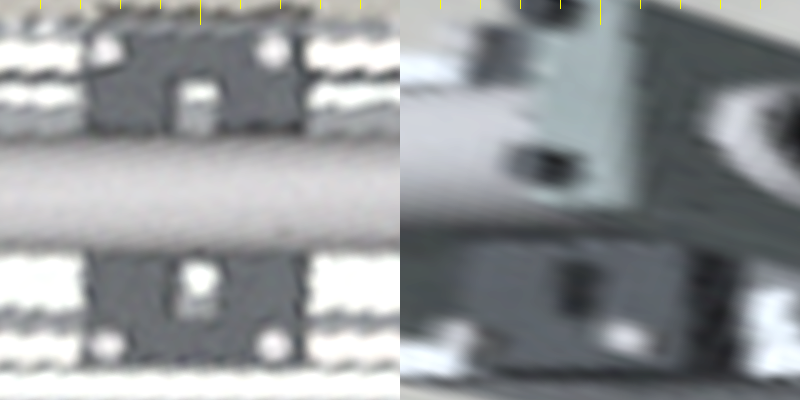

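The rectified top view (left half) shows the plate's dark span at columns 85–303 and its holes near column 198, so the plate middle is about 1 mm to -y of the block middle. The scene view (right half, oblique) suggests about -6 mm, so I'll need to feel for the holes. Next comes the refit with the lean in the U-bolt's own plane, and the approach.

```bash
python3 -m pendant '[[1.2,-1.2,-0.4,0,0,0.2,1],[1.8,-2.4,-0.8,0,0,0.5,1],[2.6,-3.6,-1.0,0,0,0.9,1],[3.5,-4.8,-1.1,0,0,1.2,1],[4.5,-6,-1.1,0,0,1.6,1],[5.6,-7.2,-1.1,0,0,1.9,1],[6.7,-8.3,-1.1,0,0,1.9,1],[7.8,-9.5,-1.0,0,0,1.9,1],[8.9,-10.6,-0.8,0,0,1.9,1],[10,-11.7,-0.6,0,0,1.9,1]]' 40
python3 - <<'E'
from h import *
from scipy.optimize import least_squares
S=np.load('scene.npz');T=np.load('top.npz');A=[]
for cam,D in(('top',T),('scene',S)):
    F=cloud(cam,D['d']).reshape(-1,3)
    m=(abs(F[:,0]-.565)<.06)&(abs(F[:,1]-.18)<.035)&(F[:,2]<.125)&((F[:,2]-.05)-np.tan(np.radians(32))*(F[:,0]-.578)>.026)
    A.append(F[m]+([0,0,.0025] if cam=='top' else 0))
G=np.vstack(A); w=np.r_[np.full(len(A[0]),1.7),np.ones(len(A[1]))]
def sd(p):
    q=R.from_euler('ZY',p[3:5]).inv().apply(G-p[:3])-[0,0,.007]
    d=abs(q)-[.027,.006,.007]; return w*(np.linalg.norm(np.maximum(d,0),axis=1)+np.minimum(d.max(1),0))
s=least_squares(sd,[.572,.18,.085,.05,-.6],loss='soft_l1',f_scale=.002); p=s.x; p[4]=max(p[4],-.59)
print('crown',p.round(4),np.degrees(p[3:])); np.save('ub.npy',p)
ub=R.from_euler('ZY',p[3:5]); z=ub.as_matrix()[:,2]
print(manip.get_obs()['position'],manip.get_obs()['clock']); print(rows(p[:3]+.09*z,tool(ub)),rows(p[:3]+.016*z,tool(ub)))
E
```

```text
clock: 1.95
position: [0.4218, -0.003, 0.2889]
ee_rot: [0.999, 0.043, 0.001, 0.001]
ft_force: [1.3, -1.3, -0.4]
grip_width: 1.0
grasp_force: 0.0
crown [ 0.572   0.1794  0.0849  0.0902 -0.59  ] [  5.16663738 -33.80450991]
[ 0.42180568 -0.00298314  0.28891316] 1.95
[2.302, -3.375, 2.584, 0.017, 4.215, -0.025] [3.124, -3.38, 3.815, 0.017, 4.215, -0.025]
```

```bash
python3 -m pendant '[[0.4,-0.8,0.3,0,1,0,1],[0.8,-1.6,0.7,0,2,0,1],[1.3,-2.4,1.2,0,3,0,1],[1.8,-3.0,1.9,0,4,0,1],[2.3,-3.38,2.58,0,4.22,0,1],[2.3,-3.38,2.58,0,4.22,0,1],[2.3,-3.38,2.58,0,4.22,0,1],[2.3,-3.38,2.58,0,4.22,0,1],[2.3,-3.38,2.58,0,4.22,0,1],[2.3,-3.38,2.58,0,4.22,0,1]]'
python3 - <<'E'
from h import *
p=np.load('ub.npy');ub=R.from_euler('ZY',p[3:5]); z=ub.as_matrix()[:,2]
print(rows(p[:3]+.016*z,tool(ub)))
o=[]
for c,(r0,r1,c0,c1) in(("scene",(200,310,210,320)),("top",(165,255,240,330))):
    im,d=manip.camera(c); o.append(cv2.resize(im[r0:r1,c0:c1],(400,400),interpolation=cv2.INTER_CUBIC))
cv2.imwrite('pics/pre.png',np.hstack(o)[...,::-1])
E
```

```text
clock: 3.2
position: [0.5213, 0.1733, 0.1599]
ee_rot: [0.956, 0.042, 0.29, -0.012]
ft_force: [-0.7, -0.4, -0.3]
grip_width: 0.993
grasp_force: 0.0
[0.015, -0.034, 1.494, 0.018, 0.002, -0.018]
```

View pics/pre.png

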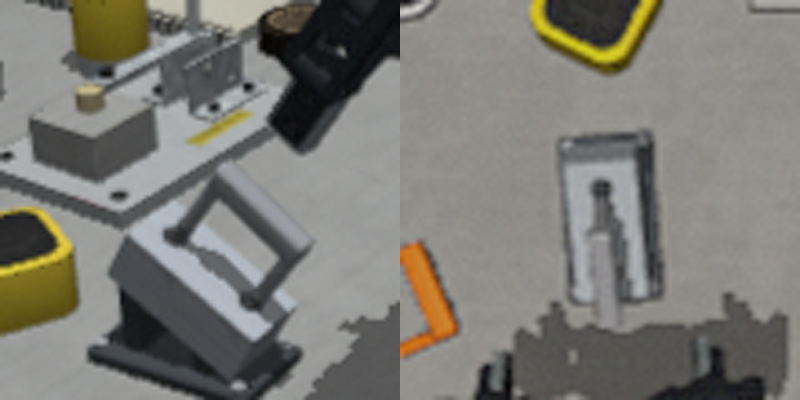

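The gripper is aligned: in the top crop the fingers sit at columns 495 and 710, symmetric about the crown at 608. Advancing and closing.

```bash
python3 -m pendant '[[0,-0.03,0.6,0,0,0,1],[0,-0.03,1.1,0,0,0,1],[0,-0.03,1.4,0,0,0,1],[0,-0.03,1.49,0,0,0,0.6],[0,-0.03,1.49,0,0,0,0],[0,-0.03,1.49,0,0,0,-0.5],[0,-0.03,1.49,0,0,0,-1],[0,-0.03,1.49,0,0,0,-1],[0,-0.03,1.49,0,0,0,-1],[0,-0.03,1.49,0,0,0,-1]]' 40
```

```text
clock: 4.55
position: [0.5644, 0.1821, 0.1018]
ee_rot: [0.955, 0.043, 0.293, -0.015]
ft_force: [-19.3, -1.7, 33.9]
grip_width: 0.107
grasp_force: 71.9
```

```bash
python3 - <<'E'
from h import *
o=[]
for c,(r0,r1,c0,c1) in(("scene",(200,310,210,320)),("top",(165,255,240,330))):
    im,d=manip.camera(c); o.append(cv2.resize(im[r0:r1,c0:c1],(400,400),interpolation=cv2.INTER_CUBIC))
cv2.imwrite('pics/gr.png',np.hstack(o)[...,::-1])
o=manip.get_obs();print(o['ft_force'],o['torque'],o['grip_width'],o['grasp_force'],o['position'])
E
```

```text
[-19.99234627  -1.83233016  34.5922945 ] [-0.19533406  0.25013973  0.13680833] 0.10806014554464105 71.89299912191927 [0.56441483 0.18168422 0.10189567]
```

View pics/gr.png

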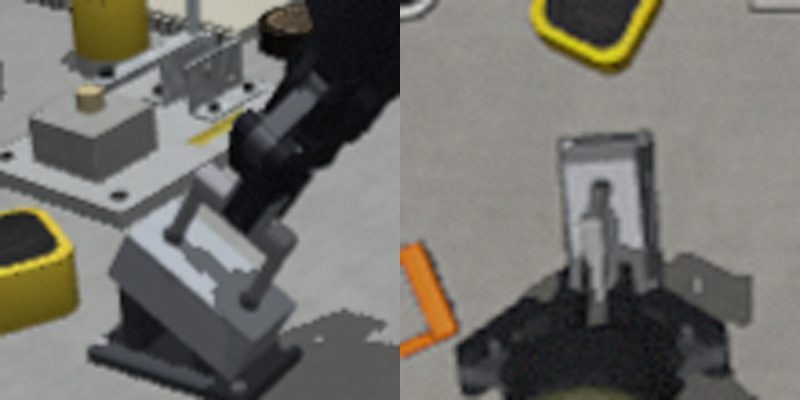

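The view shows the pads holding the mid-crown; the 40 N is the pads swinging forward as they close and pushing the legs onto the hole bottoms. Drawing out along the legs.

```bash
python3 - <<'E'
from h import *
p=np.load('ub.npy');ub=R.from_euler('ZY',p[3:5]);o=manip.get_obs()
print(ub.inv().apply(o['position']-p[:3])*1000, np.degrees((ub.inv()*R.from_quat(o['ee_rot'])*R.from_euler('x',np.pi)).as_rotvec()))
E
python3 -m pendant '[[0,0,-0.1,0,0,0,-1],[0,0,-0.2,0,0,0,-1],[0,0,-0.4,0,0,0,-1],[0,0,-0.7,0,0,0,-1],[0,0,-1.1,0,0,0,-1],[0,0,-1.5,0,0,0,-1],[0,0,-1.9,0,0,0,-1],[0,0,-2.2,0,0,0,-1],[0,0,-2.4,0,0,0,-1],[0,0,-2.4,0,0,0,-1]]' 60
python3 - <<'E'
from h import *
o=manip.get_obs();print(o['ft_force'],o['torque'])
im,d=manip.camera('scene');p=manip.trace('u_bolt','scene');print([(x['box'],x['p']) for x in p])
a=R.from_euler('z',.2535)
t=np.array([.5655,-.0985,.2]);print(rows([.50,.10,.24],tool(a)),rows(t,tool(a)))
E
```

```text
[ 3.32685594  2.93208277 18.23458593] [ 0.15289248 -0.36309247 -0.11209766]
clock: 5.9
position: [0.4959, 0.1727, 0.1977]
ee_rot: [0.956, 0.041, 0.29, -0.013]
ft_force: [0.2, 0.8, -2.2]
grip_width: 0.11
grasp_force: 66.6
[ 0.19923388  0.84127337 -2.15999544] [-0.05793563  0.78322212  0.05460723]
[([279.9, 195.2, 329.3, 249.7], 0.72), ([211.3, 324.8, 261.4, 365.7], 0.64)]
[0.442, 1.453, -0.741, 0.355, -4.206, -1.161] [0.797, 5.521, 0.46, 0.355, -4.206, -1.161]
```

```bash
python3 -m pendant '[[0.1,0.3,-0.3,0.07,-0.8,-0.2,-1],[0.2,0.6,-0.6,0.15,-1.7,-0.45,-1],[0.3,1.0,-0.74,0.22,-2.6,-0.7,-1],[0.4,1.3,-0.74,0.3,-3.5,-0.95,-1],[0.44,1.45,-0.74,0.355,-4.2,-1.16,-1],[0.5,2,-0.6,0.355,-4.2,-1.16,-1],[0.55,2.6,-0.45,0.355,-4.2,-1.16,-1],[0.55,2.6,-0.45,0.355,-4.2,-1.16,-1],[0.55,2.6,-0.45,0.355,-4.2,-1.16,-1],[0.55,2.6,-0.45,0.355,-4.2,-1.16,-1]]'
python3 - <<'E'
from h import *
a=R.from_euler('z',.2535)
print(rows([.5684,-.0985,.24],tool(a)))
E
```

```text
clock: 7.25
position: [0.5174, 0.045, 0.2312]
ee_rot: [0.992, 0.127, 0.001, -0.0]
ft_force: [-0.6, -0.5, -1.2]
grip_width: 0.108
grasp_force: 66.5
[0.264, 3.034, -0.176, -0.002, -0.009, 0.01]
```

```bash
python3 -m pendant '[[0.05,0.5,-0.1,0,0,0,-1],[0.1,1,-0.17,0,0,0,-1],[0.15,1.5,-0.17,0,0,0,-1],[0.2,2,-0.17,0,0,0,-1],[0.25,2.5,-0.17,0,0,0,-1],[0.26,3.0,-0.17,0,0,0,-1],[0.26,3.03,-0.17,0,0,0,-1],[0.26,3.03,-0.17,0,0,0,-1],[0.26,3.03,-0.17,0,0,0,-1],[0.26,3.03,-0.17,0,0,0,-1]]'
cat > meas.py <<'E'
from h import *
from scipy.optimize import least_squares
o=manip.get_obs(); t=o['position']; Rt=R.from_quat(o['ee_rot'])*R.from_euler('x',np.pi)
im,d=manip.camera('scene'); np.savez('scene_h.npz',im=im,d=d,t=t,q=o['ee_rot'])
tr=[x for x in manip.trace('u_bolt','scene')]
print([(np.round(x['box']),x['p']) for x in tr])
F=cloud('scene',d)
L=Rt.inv().apply(F.reshape(-1,3)-t)           # in tool-aligned frame, ub axes
m=np.zeros(len(L),bool)
for x in tr: m|=x['pixels'].ravel()
m&=(abs(L[:,0])<.05)&(abs(L[:,1])<.03)&(L[:,2]>-.11)&(L[:,2]<.02)
G=L[m]; print(len(G),G.min(0),G.max(0))
def sd(p):
    q=R.from_rotvec(p[3:6]).inv().apply(G-p[:3])
    a=abs(q-[0,0,.007])-[.027,.006,.007]; da=np.linalg.norm(np.maximum(a,0),axis=1)+np.minimum(a.max(1),0)
    r=np.hypot(abs(q[:,0])-.023,q[:,1])-.004; zz=np.maximum(abs(q[:,2]+.031)-.031,0); dl=np.where(zz>0,np.hypot(np.maximum(r,0),zz),r)
    return np.minimum(da,dl)
s=least_squares(lambda p:np.r_[sd(p),p[3:6]*.05],[0,0,-.019,0,0,0],loss='soft_l1',f_scale=.002)
print('ub in hand mm',(s.x[:3]*1000).round(1),'deg',np.degrees(s.x[3:]).round(2),np.std(s.fun))
cv2.imwrite('pics/held.png',cv2.resize(im[90:270,280:460],(600,600),interpolation=cv2.INTER_CUBIC)[...,::-1])
print(o['position'],o['ft_force'])
E
python3 meas.py
```

```text
clock: 8.5
position: [0.5681, -0.0985, 0.2399]
ee_rot: [0.992, 0.127, 0.001, -0.0]
ft_force: [0.1, 0.2, -0.8]
grip_width: 0.116
grasp_force: 66.5
[(array([356., 130., 382., 170.]), 0.84), (array([211., 326., 261., 366.]), 0.76), (array([148., 293., 177., 315.]), 0.3)]
434 [-0.02686419 -0.00375647 -0.0839818 ] [ 0.02883393  0.01535835 -0.00581899]
ub in hand mm [  1.8   0.1 -21.5] deg [-2.39  2.29  0.32] 0.0013577673030452538
[ 0.5680823  -0.0984778   0.23989774] [ 0.06193721  0.240522   -0.75695877]
```

View pics/held.png

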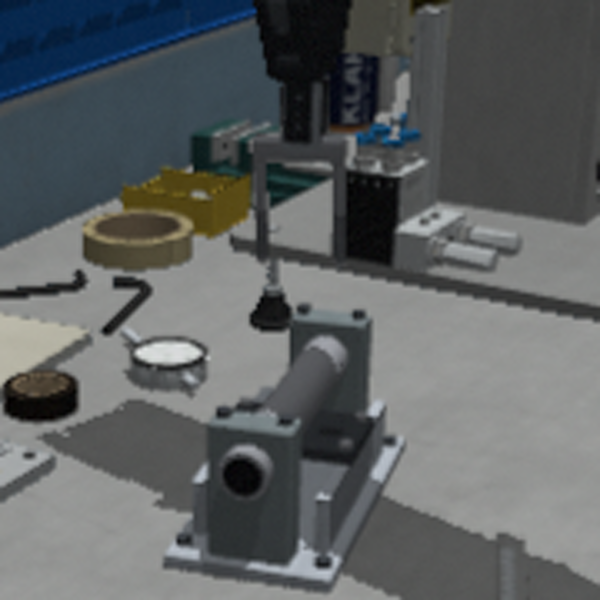

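The held view shows the U-bolt hanging upright with two legs under the pads, above the tube. It is about 1.8 mm off in x, and the tips are 83 mm below the TCP. Descending astride the tube to just above the plate.

```bash
python3 -m pendant '[[0,0.02,0.4,0,0,0,-1],[0,0.02,0.8,0,0,0,-1],[0,0.02,1.0,0,0,0,-1],[0,0.02,1.2,0,0,0,-1],[0,0.02,1.4,0,0,0,-1],[0,0.02,1.5,0,0,0,-1],[0,0.02,1.6,0,0,0,-1],[0,0.02,1.7,0,0,0,-1],[0,0.02,1.8,0,0,0,-1],[0,0.02,1.8,0,0,0,-1]]'; 
python3 -m pendant '[[0,0,0.04,0,0,0,-1],[0,0,0.08,0,0,0,-1],[0,0,0.12,0,0,0,-1],[0,0,0.16,0,0,0,-1],[0,0,0.20,0,0,0,-1],[0,0,0.24,0,0,0,-1],[0,0,0.27,0,0,0,-1],[0,0,0.27,0,0,0,-1],[0,0,0.27,0,0,0,-1],[0,0,0.27,0,0,0,-1]]'
```

```text
clock: 9.85
position: [0.5682, -0.1002, 0.1495]
ee_rot: [0.992, 0.126, 0.0, -0.0]
ft_force: [0.5, 0.5, -1.4]
grip_width: 0.109
grasp_force: 66.5
clock: 11.1
position: [0.5685, -0.1003, 0.1364]
ee_rot: [0.992, 0.126, 0.001, -0.0]
ft_force: [-0.0, 0.5, -1.5]
grip_width: 0.11
grasp_force: 66.5
```

```bash
python3 -m pendant '[[0,0,0.02,0,0,0,-1],[0,0,0.04,0,0,0,-1],[0,0,0.06,0,0,0,-1],[0,0,0.08,0,0,0,-1],[0,0,0.10,0,0,0,-1],[0,0,0.12,0,0,0,-1],[0,0,0.12,0,0,0,-1],[0,0,0.12,0,0,0,-1],[0,0,0.12,0,0,0,-1],[0,0,0.12,0,0,0,-1]]'
```

```text
clock: 12.35
position: [0.5684, -0.1002, 0.1303]
ee_rot: [0.992, 0.126, 0.001, -0.0]
ft_force: [0.6, 1.3, -1.7]
grip_width: 0.11
grasp_force: 66.5
```

```bash
python3 -m pendant '[[0,0,0.02,0,0,0,-1],[0,0,0.04,0,0,0,-1],[0,0,0.06,0,0,0,-1],[0,0,0.08,0,0,0,-1],[0,0,0.10,0,0,0,-1],[0,0,0.12,0,0,0,-1],[0,0,0.14,0,0,0,-1],[0,0,0.16,0,0,0,-1],[0,0,0.16,0,0,0,-1],[0,0,0.16,0,0,0,-1]]'
```

```text
clock: 13.6
position: [0.5684, -0.1003, 0.1223]
ee_rot: [0.992, 0.126, 0.001, -0.0]
ft_force: [-0.1, 1.1, -2.5]
grip_width: 0.112
grasp_force: 66.5
```

Both legs are in the holes with almost no force. Continuing down to the tube.

```bash
python3 -m pendant '[[0,0,0.03,0,0,0,-1],[0,0,0.06,0,0,0,-1],[0,0,0.09,0,0,0,-1],[0,0,0.12,0,0,0,-1],[0,0,0.15,0,0,0,-1],[0,0,0.18,0,0,0,-1],[0,0,0.21,0,0,0,-1],[0,0,0.24,0,0,0,-1],[0,0,0.26,0,0,0,-1],[0,0,0.26,0,0,0,-1]]'
python3 -m pendant '[[0,0,0.01,0,0,0,-1],[0,0,0.02,0,0,0,-1],[0,0,0.03,0,0,0,-1],[0,0,0.04,0,0,0,-1],[0,0,0.05,0,0,0,-1],[0,0,0.06,0,0,0,-1],[0,0,0.07,0,0,0,-1],[0,0,0.07,0,0,0,-1],[0,0,0.07,0,0,0,-1],[0,0,0.07,0,0,0,-1]]'
```

```text
clock: 14.85
position: [0.5685, -0.1003, 0.1093]
ee_rot: [0.992, 0.126, 0.001, -0.0]
ft_force: [-0.1, 1.1, -0.8]
grip_width: 0.107
grasp_force: 66.5
clock: 16.1
position: [0.569, -0.1004, 0.1069]
ee_rot: [0.992, 0.126, 0.001, -0.0]
ft_force: [-3.3, 0.4, 8.8]
grip_width: 0.107
grasp_force: 67.8
```

```bash
python3 -m pendant '[[0,0,-0.03,0,0,0,-0.8],[0,0,-0.03,0,0,0,-0.6],[0,0,-0.03,0,0,0,-0.4],[0,0,-0.03,0,0,0,-0.2],[0,0,-0.03,0,0,0,0],[0,0,-0.1,0,0,0,0.1],[0,0,-0.4,0,0,0,0.1],[0,0,-0.9,0,0,0,0.1],[0,0,-1.6,0,0,0,0.1],[0,0,-2.4,0,0,0,0.1]]' 30
python3 -m pendant '[[-0.3,0,-0.4,0,0,0,0.1],[-0.8,0,-0.6,0,0,0,0.1],[-1.5,0,-0.8,0,0,0,0.1],[-2.2,0,-1,0,0,0,0.1],[-2.4,0,-1,0,0,0,0.1],[-2.4,0,-1,0,0,0,0.1],[-2.4,0,-1,0,0,0,0.1],[-2.4,0,-1,0,0,0,0.1],[-2.4,0,-1,0,0,0,0.1],[-2.4,0,-1,0,0,0,0.1]]'
python3 - <<'E'
from h import *
o=[]
for c,(r0,r1,c0,c1) in(("scene",(170,270,320,420)),("top",(180,280,355,455))):
    im,d=manip.camera(c); o.append(cv2.resize(im[r0:r1,c0:c1],(400,400),interpolation=cv2.INTER_CUBIC))
    F=cloud(c,d).reshape(-1,3); ex=np.array([.968,.251]);ey=np.array([-.251,.968])
    L=(F[:,:2]-[.5669,-.0927])@np.c_[ex,ey]-[0,-.003]
    m=(abs(L[:,0])<.035)&(abs(L[:,1])<.045)&(F[:,2]>.0905)&(F[:,2]<.13)
    print(c,m.sum(),L[m].mean(0)*1000,np.percentile(L[m],[3,97],axis=0)*1000,np.percentile(F[m,2],[5,50,95]), cv2.minAreaRect((L[m]*1000).astype(np.float32)))
cv2.imwrite('pics/end.png',np.hstack(o)[...,::-1])
E
```

```text
clock: 17.35
position: [0.5681, -0.1005, 0.2279]
ee_rot: [0.992, 0.126, 0.001, -0.0]
ft_force: [-0.1, -0.8, 0.4]
grip_width: 0.543
grasp_force: 0.0
clock: 18.6
position: [0.4522, -0.1304, 0.2755]
ee_rot: [0.992, 0.126, 0.001, -0.0]
ft_force: [0.1, -1.0, -0.3]
grip_width: 0.549
grasp_force: 0.0
scene 161 [-0.80404582 -0.18483825] [[-24.88205784  -6.55344908]
 [ 25.17235252   3.32194134]] [0.09124983 0.09673348 0.10021485] ((0.7517738342285156, -1.7669878005981445), (53.093143463134766, 13.140397071838379), 3.129225015640259)
top 136 [-0.13843267 -1.72329781] [[-24.46282113  -7.71181727]
 [ 24.45670503   3.76705012]] [0.09253797 0.09600087 0.09946785] ((0.3442096710205078, -1.8041577339172363), (12.378061294555664, 52.490299224853516), 89.00241088867188)
```

View pics/end.png

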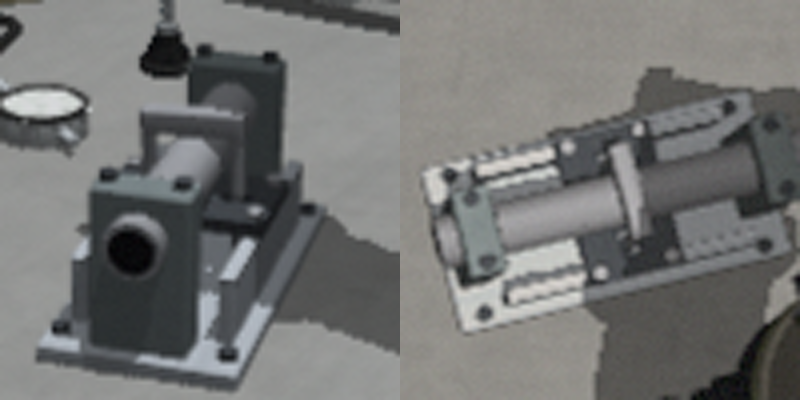

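The U-bolt sits astride the tube with its crown top at about 99 mm (home height), centred, square and released. The gripper is clear, so I hand in.

```bash
python3 -c "
from workcell import manip
print(manip.hand_in())"
```

```text
the job is handed in; nothing more can be done
None
```

The U-bolt is fully seated on the tube with both legs through the strap plate and released. The largest tool force I read while fitting it was about 9 N. The job was handed in at about 19 s, but the hand-in returned no verdict; I kept clear of the tape measure, bearing and nut but took no last picture of them.

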